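Sleeve the stop post and set the book gauge one hole wider

TASK

Push the wooden tube all the way down over the bare steel post on the book gauge's sliding carriage, and let go of it. Then pull up the black lock knob, slide the carriage one hole further from the wooden fence, let the pin drop fully home in that next hole, and finish still gripping the knob with the pin held in. Leave the other things on the table where they are.

Things in the scene. Friction and masses are not known exactly. Their poses are not given: they have to be found in the camera images.
- gauge: Book gauge, fixed: wooden board 170 (x) x 310 (y) x 12 mm, an upright fence across its +y end (67 mm high), and along y a steel rail, 30 mm wide, top 26 mm above the table, with six 11 mm holes on its middle line x = +35, y = +80, +40, 0, -40, -80, -120 mm. Origin: centre of its underside; z up. The carriage starts locked at y = +40; the next hole from the fence is y = 0.
- carriage (a joint): Aluminium carriage across the rail, plate 130 x 50 mm, top 40 mm above the table. It bears the post and, 85 mm from it towards the gauge's +x, the lock plunger. In m: 0 at the starting hole (start within 1 mm), growing along the gauge's -y, away from the fence; 0.040 is the next hole. Range -0.045 to 0.165, friction about 2 N; 1.5 mm of play either way when locked.
- plunger (a joint): Lock plunger: upright 8 mm round-nosed pin with a knob on top, riding in the carriage. In m: 0 with the pin fully down in a hole, growing as the knob is pulled straight up; the pin clears the rail above 0.012, the stop is at 0.016. A spring pushes it down: 6 N at 0, 10 N at the stop. Between holes the pin rests on the rail at about 0.012.
- knob_mid (a point): Centre of the plunger's black upright round knob, 24 mm across, 26 mm high; with the pin down, 80 mm above the table. Moves with carriage and pull. Below it is a 24 mm housing, its top 62 mm above the table; nothing stands beside it but the post, 85 mm away.
- spigot_foot (a point): Foot of the bare steel post on the carriage, on its axis, on top of a 40 mm shoulder disc, 43 mm above the table: the tube's lower end rests here when fully home. The post is upright, 18 mm across and 45 mm tall, its top 11 mm tapered to 8 mm. Moves with the carriage.
- next_hole (a point): Centre of the mouth of the hole the pin has to go into, on the rail's top, 26 mm above the table; fixed to the gauge.
- sleeve_mid (a point): Centre of the loose wooden tube, half-way up: 34 mm outside, 21 mm bore right through, 60 mm tall, about 60 g, the same either way up, standing upright on the table left of the gauge, z along its axis. Loupe and spool stand near it, at least 85 mm from centre to centre; which stands where varies.
- spool_mid (a point): Centre of a thread spool, 31 mm across, 40 mm tall, standing loose. A bystander.
- loupe_mid (a point): Centre of a black stand loupe, 37 mm across, 38 mm tall, standing loose. A bystander.
- label_block: Flat block of blank tags 80 x 44 x 9 mm, lying loose; origin at the centre of its underside. A bystander.
Not all that is in view belongs to the job. There is more than one size of the part that bears sleeve_mid; the job needs the largest.

How it is judged (in metres and radians):
On the way, in this order (a step that is already met when the one before it is completed fails the run):
1. the tube is fully down on the post and let go, with the carriage still in its starting hole (z of sleeve_mid in the frame of spigot_foot between 0.027 and 0.033 m and horizontal distance between sleeve_mid and spigot_foot below 0.004 m and angle between the z axis of sleeve_mid and the z axis of spigot_foot, either way round below 0.08 rad and contact force between the fingers and sleeve below 0.1 N and value of joint carriage below 0.006 m), for 0.2 s.
2. the lock knob is pulled up so that the pin is out of its hole (value of joint plunger above 0.0105 m).
At the end, for the whole second after the job is handed in: The carriage is at the next hole (0.040 m, within 3.5 mm), the pin is down in it (plunger within 2 mm of 0), the fingers are still gripping the knob (over 1.5 N of contact), and the tube sits fully down on the post (within 3 mm of its shoulder, upright, not touched) (value of joint carriage between 0.0365 and 0.0435 m and value of joint plunger below 0.002 m and contact force between the fingers and plunger above 1.5 N and z of sleeve_mid in the frame of spigot_foot between 0.027 and 0.033 m and horizontal distance between sleeve_mid and spigot_foot below 0.004 m and angle between the z axis of sleeve_mid and the z axis of spigot_foot, either way round below 0.08 rad and contact force between the arm and sleeve below 0.5 N); the arm keeps its last pose, push and grip.
It fails at once if a loose bystander is moved more than 25 mm (distance of any of spool_mid, loupe_mid, label_block from where it was at the start of the episode above 0.025 m).
It also fails if it takes over 64 s, if anything falls off the work surface, if the arm or the gripper's body presses on something with over 40 N, if the wrist force passes 120 N, or if a joint passes its speed limit or range.

ROBOT

A 7-joint arm with a two-finger parallel gripper is mounted at the origin on a cart in front of the work surface, level with it; the furniture and walls round the work are solid. World frame = base frame: x ahead of the robot, y to its left, z up, the work surface at z = 0. Lengths are in m, angles in degrees, forces in N, time in s.
With the tool pointing down it reaches from about 0.4 to 0.875 m from the base axis. Payload 4.4 kg.
Tool frame: the origin (TCP) lies at the very end of the fingers, on their centre line; the grasp point (between the pads) lies 19 mm behind it (arm.grasp_offset is the z of the grasp point in the tool frame, in m); z points along the fingers, y is the line along which they close (so a half turn about z gives the same grasp; the last joint's range is limited). The gripper opens to 85 mm and grips with 20 to 120 N. Pads are 22 mm wide; open, the fingers measure 114 mm over their backs; the gripper's body (76 mm by 85 mm) begins 54 mm behind the grasp point. The pads swing forward as they close: fully open they stand 13 mm farther back than shut.
Start: joints at [-3.77, 36.005, 2.206, 86.941, -1.547, 57.084, -1.146], TCP at [0.65, 0, 0.231] pointing down, gripper open.
Joint ranges: [-175.42, 175.42], [-21.48, 121.26], [-71.46, 75.88], [10.55, 141.38], [-63.04, 243.04], [13.31, 113.54], [-168.57, 168.57]. Speed limits (degrees/s): [147.25, 147.25, 180, 180, 180, 180, 180].

INTERFACE

Orientations are given as a 3x3 rotation matrix whose columns are the frame's x, y, z axes.
In Python, from rig import arm, vision, order gives the robot as it stands.
- The arm moves only by the tool play_rows, never from a script. Its argument "moves" is a list that holds one entry, the list of rows, each a list of 7 numbers: the shift along the tool's x, y, z in units of 0.15 m (1.0 is 0.15 m), then the turn, a rotation vector about the tool's x, y, z in units of 45 degrees (1.0 is 45 degrees), then the closure, from 0 (fully open) to 1 (shut). A call has 1 to 10 rows; each row is the pose to reach, as a shift and turn from the pose commanded when the call began, along the tool's axes at that moment; what a row does not reach only later rows make up. A row lasts 1/8 s, in which the tool goes at most 62.5 mm and 10.7 degrees, less where a joint would pass 70% of its speed; a pose out of reach is approached as far as the arm can. A call with a number of a shift or a turn outside -1 to 1 is refused whole. A call with a gripper value outside its range is refused whole. The fingers move at their own pace and stop on an object; "grip_force" is the grip in N (left out, the last holds). Time passes only in rows, so rows that repeat a pose let the fingers close. It gives the time, the measured TCP pose, the force, the opening and the grip force at its end, in the units of the state.
- arm.get_state(): the state, without advancing time (a new reading comes with each control period).
- vision.get_image(name): name is "scene" or "side" or "wrist"; returns a dict with "image" (480x640x3 uint8, red, green, blue), "range_z" (480x640 float32, m along the optical axis (not along the pixel's ray), 0 where there is no reading), "K" (3x3 intrinsics, pixels), "R" (3x3) and "t" (3): a world point X has camera coordinates R X + t; the wrist camera has in their place "tool_from_camera" (4x4, takes a point from camera to tool coordinates, whose origin is the TCP and whose axes are the flange's). Camera axes: x right, y down, z forward; pixel columns grow to the right and rows downward; lengths in m; the calibration is good to about 2 mm. A picture is of the moment at which its call begins: read the wrist's pose just before it.
- order.job_done(): hands the job in; it is judged then, once.
The state is a dict: "time_s": time; "qpos": joint angles; "dq": joint speeds; "tau": joint torques, N m; "tool_pos": TCP position; "tcp_rot": TCP orientation; "ft_force": force on the tool from outside, world axes, zero at the start; "ft_torque": the same for the moment, N m; "width": finger opening in m; "grip_force": force on a finger pad.
Only numpy, scipy, OpenCV 4.12 (cv2) and the standard library are available. Lean on these libraries where they do the work, as an engineer would, in place of code of your own. Each camera call takes 0.05 s, during which the arm holds its last target. There are 200 camera calls.

## Working session

There is one attempt and no reset: what is moved stays moved. The work goes in short steps, Python scripts to look and compute and a tool call to move; the robot and the scene stay as the last step left them, time stands still between calls to the robot, and variables do not carry over. Pictures are saved under pics/ and viewed, at most 10 in all, crops included, and the job is handed in when it is done.

Besides the shell and the picture viewer there is one more tool, called as a command line: name --argument value ..., lists and objects as JSON in quotes. play_rows: Moves the arm, as the interface text tells. Shifts and turns lie within -1 to 1; 1 stands for 0.15 m of shift or 45 degrees of turn. Its arguments: {"type":"object","properties":{"moves":{"type":"array","items":{"type":"array","items":{"type":"array","items":{"type":"number","minimum":-1,"maximum":1}}}},"grip_force":{"type":"number"}},"required":["moves"]}

```bash
mkdir -p pics; ls
cat > h.py <<'E'
import numpy as np, cv2
from rig import arm, vision, order
def grab(n):
    s=arm.get_state(); d=vision.get_image(n)
    if n=="wrist":
        T=np.eye(4); T[:3,:3]=s["tcp_rot"]; T[:3,3]=s["tool_pos"]
        C=T@np.array(d["tool_from_camera"])
    else:
        R=np.array(d["R"]);C=np.eye(4);C[:3,:3]=R.T;C[:3,3]=-R.T@np.array(d["t"])
    d["C"]=C
    z=d["range_z"];v,u=np.mgrid[:480,:640];K=d["K"]
    P=np.stack([(u-K[0][2])/K[0][0]*z,(v-K[1][2])/K[1][1]*z,z],-1)
    d["W"]=P@C[:3,:3].T+C[:3,3]; d["W"][z==0]=np.nan
    return d
def save(d,f,im=None): cv2.imwrite("pics/"+f,cv2.cvtColor(d["image"] if im is None else im,cv2.COLOR_RGB2BGR))
E
python3 - <<'E'
from h import *
for n in("scene","wrist"):
    d=grab(n);save(d,n+"0.png");np.savez(n+"0.npz",W=d["W"],C=d["C"],K=d["K"],im=d["image"])
print(arm.get_state())
E
```

```text
pics
{'time_s': 0.1, 'qpos': array([-3.77199236, 36.05355721,  2.20093674, 86.98855576, -1.54811298,
       57.0852838 , -1.14482129]), 'dq': array([ 0.04953246, -0.0898928 ,  0.02059818, -0.13443468,  0.07004918,
        0.01401013,  0.09220876]), 'tau': array([ 3.65140630e-03, -5.64529252e+01,  1.23032581e+00, -1.93971133e+01,
        1.11524854e-02,  5.46943455e-03, -1.37002465e-05]), 'tool_pos': array([6.49447381e-01, 7.71457767e-05, 2.30490718e-01]), 'tcp_rot': array([[-6.79877629e-05,  9.99998541e-01, -1.70705960e-03],
       [ 9.99999998e-01,  6.80186137e-05,  1.80144235e-05],
       [ 1.81305091e-05, -1.70705837e-03, -9.99998543e-01]]), 'ft_force': array([-0.39742046, -0.21485177, -0.98407619]), 'ft_torque': array([ 0.07105666, -0.0156319 ,  0.05053294]), 'grip_force': 0.0, 'width': 0.08508758111313268}
```

View pics/scene0.png

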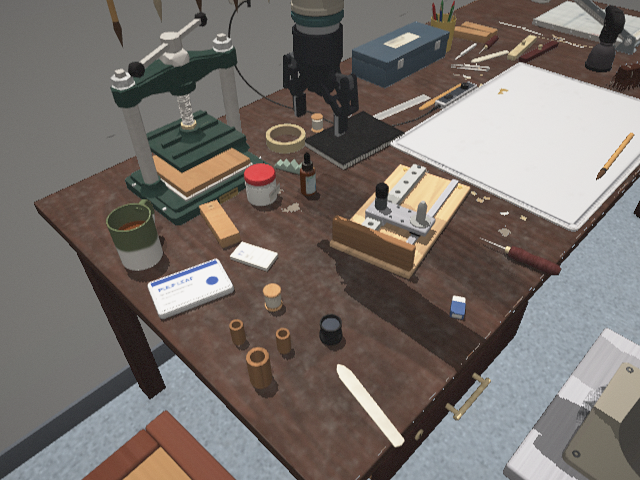

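View pics/wrist0.png

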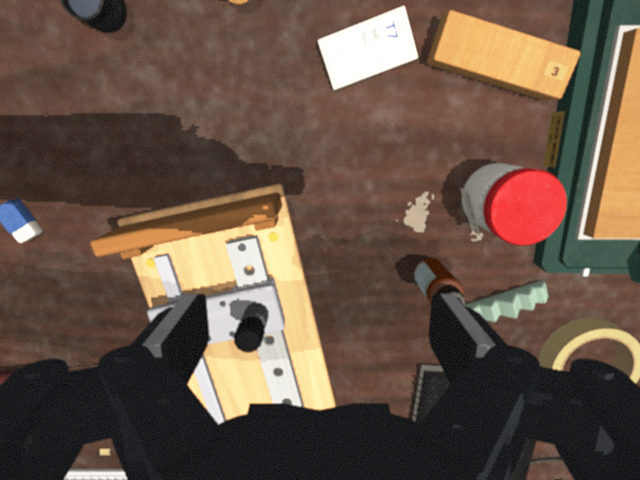

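The scene shows three wooden tubes: A (259,368) large, B (237,332) and C (284,341) both smaller. The spool (272,297) and loupe (331,329) could also be mistaken for it. I choose A as the largest. The gauge is at about (400,220), with the post at (421,213) and the knob at (382,195). Next I'll measure and check A in a close crop.

Run:
```python
from h import *
d=np.load("scene0.npz");W=d["W"];im=d["im"]
save(None,"crop1.png",cv2.resize(im[280:400,200:360],None,fx=5,fy=5,interpolation=cv2.INTER_CUBIC))
np.set_printoptions(precision=4,suppress=True)
print("cam",d["C"][:3,3])
for n,(x0,x1,y0,y1) in dict(A=(243,275,343,392),B=(227,247,317,348),C=(274,294,325,358),spool=(262,284,281,313),loupe=(317,345,313,346)).items():
    p=W[y0:y1,x0:x1].reshape(-1,3);p=p[p[:,2]>0.008]
    zt=np.nanpercentile(p[:,2],97); t=p[p[:,2]>zt-.004]
    (cx,cy),r=cv2.minEnclosingCircle(t[:,:2].astype(np.float32))
    print(n,len(p),zt,cx,cy,r)
for n,(u,v) in dict(knob=(382,187),post=(421,204)).items(): print(n,W[v-3:v+4,u-3:u+4].reshape(-1,3)[::8])
d=np.load("wrist0.npz");W=d["W"]
for n,(u,v) in dict(knob=(250,335),fenceL=(95,245),fenceR=(278,205),boardTL=(120,222),boardTR=(283,187),hole0=(270,340),hole1=(279,372),hole2=(287,402),h80=(249,270)).items(): print(n,W[v,u])
```

```text
cam [0.1063 0.5389 0.6831]
A 797 0.060813646076740634 0.48235058784484863 0.30273178219795227 0.01759977452456951
B 286 0.04049982430119129 0.5630620121955872 0.27873653173446655 0.011557327583432198
C 293 0.04064767561716594 0.4974783658981323 0.23823370039463043 0.012079519219696522
spool 368 0.04146905289880772 0.5778160095214844 0.1907406449317932 0.01619824767112732
loupe 571 0.03877759335004538 0.4607687294483185 0.17183387279510498 0.01909041590988636
knob [[ 0.5953 -0.1047  0.0925]
 [ 0.592  -0.1037  0.0923]
 [ 0.5885 -0.1025  0.0924]
 [ 0.5844 -0.1004  0.0932]
 [ 0.584  -0.1034  0.0894]
 [ 0.5783 -0.0991  0.0923]
 [ 0.5777 -0.1017  0.0888]]
post [[ 0.5647 -0.2028  0.0116]
 [ 0.5613 -0.2018  0.0114]
 [ 0.5083 -0.1194  0.085 ]
 [ 0.5043 -0.1168  0.0863]
 [ 0.502  -0.1171  0.0851]
 [ 0.5008 -0.1189  0.0823]
 [ 0.4992 -0.1204  0.08  ]]
knob [ 0.5913 -0.0996  0.0928]
fenceL [ 0.4571 -0.0273  0.0682]
fenceR [0.6128 0.0028 0.043 ]
boardTL [ 0.4514 -0.0203  0.0135]
boardTR [0.6137 0.013  0.0016]
hole0 [ 0.5971 -0.1498  0.0188]
hole1 [ 0.6059 -0.1888  0.0201]
hole2 [ 0.6137 -0.2284  0.0197]
h80 [ 0.5778 -0.0708  0.0148]
```

View pics/crop1.png

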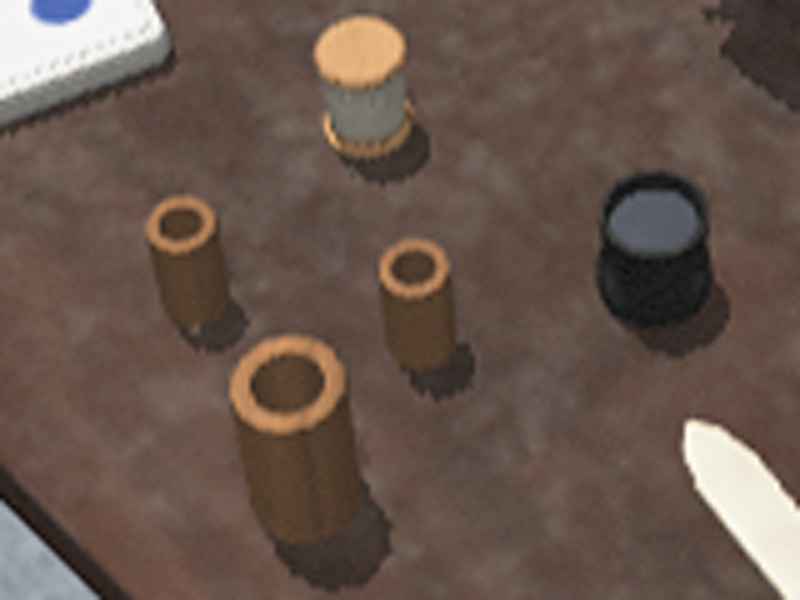

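The crop confirms that A is the tall, thick-walled tube (top ring centred at crop 288,383). B and C are clearly smaller, and the solid-topped spool and black loupe are separate. A is centred at about (0.482, 0.303). Tool x is world y, tool y is world x, and the fingers close along world x, clear of B and C.

play_rows --moves '[[[0.4, -0.22, 0, 0, 0, 0, 0], [0.8, -0.44, 0, 0, 0, 0, 0], [1, -0.56, 0, 0, 0, 0, 0], [1, -0.56, 0, 0, 0, 0, 0], [1, -0.56, 0, 0, 0, 0, 0]]]' --grip_force 30

```text
time_s: 0.72
tool_pos: [0.5663, 0.1492, 0.2312]
tcp_rot: [[0.0, 1.0, 0.0], [1.0, -0.0, -0.001], [-0.001, 0.0, -1.0]]
ft_force: [0.5, 0.4, 0.1]
width: 0.0856
grip_force: 0.0
```

play_rows --moves '[[[0.4, -0.22, 0, 0, 0, 0, 0], [0.8, -0.44, 0, 0, 0, 0, 0], [1, -0.557, 0.3, 0, 0, 0, 0.2], [1, -0.557, 0.6, 0, 0, 0, 0.2], [1, -0.557, 0.6, 0, 0, 0, 0.2], [1, -0.557, 0.6, 0, 0, 0, 0.2], [1, -0.557, 0.6, 0, 0, 0, 0.2]]]'

```text
time_s: 1.6
tool_pos: [0.4846, 0.2996, 0.1433]
tcp_rot: [[0.002, 1.0, 0.003], [1.0, -0.002, 0.002], [0.002, 0.003, -1.0]]
ft_force: [-0.1, 0.2, -0.4]
width: 0.0684
grip_force: 0.0
```

Run:
```python
from h import *
d=grab("wrist");save(d,"w1.png");s=arm.get_state();print(s["tool_pos"],s["width"])
W=d["W"];p=W[(W[...,2]>.055)&(W[...,2]<.066)&(abs(W[...,0]-.482)<.03)&(abs(W[...,1]-.303)<.03)]
print(len(p),np.median(p,0),cv2.minEnclosingCircle(p[:,:2].astype(np.float32)))
```

```text
[0.48424141 0.29973453 0.1431739 ] 0.06876416019651471
1431 [0.48231812 0.30242357 0.06090078] ((0.4822850227355957, 0.3016397953033447), 0.01689778082072735)
```

View pics/w1.png

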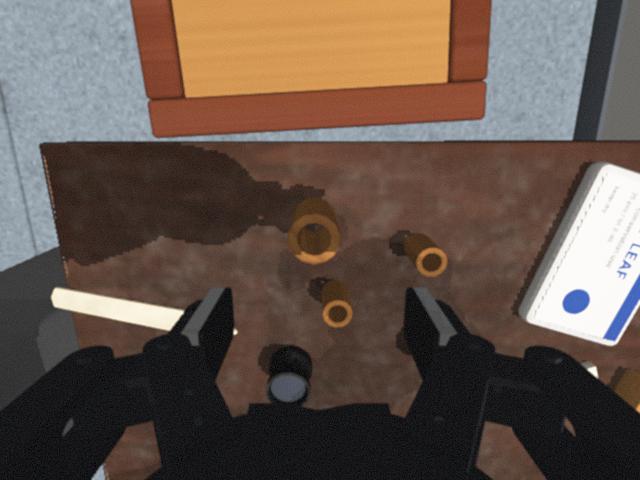

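The tube (314,240) is ahead of the open fingers, and both cameras agree on (0.482, 0.302). Descending and gripping.

play_rows --moves '[[[0.012, 0, 0.25, 0, 0, 0, 0.2], [0.012, 0, 0.5, 0, 0, 0, 0.2], [0.012, 0, 0.7, 0, 0, 0, 0.2], [0.012, 0, 0.8, 0, 0, 0, 0.2], [0.012, 0, 0.8, 0, 0, 0, 0.2], [0.012, 0, 0.8, 0, 0, 0, 0.6], [0.012, 0, 0.8, 0, 0, 0, 1], [0.012, 0, 0.8, 0, 0, 0, 1], [0.012, 0, 0.8, 0, 0, 0, 1], [0.012, 0, 0.8, 0, 0, 0, 1]]]'

```text
time_s: 2.9
tool_pos: [0.4833, 0.3024, 0.0227]
tcp_rot: [[0.0, 1.0, 0.002], [1.0, -0.0, 0.001], [0.001, 0.002, -1.0]]
ft_force: [-0.4, -0.4, 7.1]
width: 0.0335
grip_force: 29.6
```

play_rows --moves '[[[0, 0, -0.2, 0, 0, 0, 1], [0, 0, -0.5, 0, 0, 0, 1], [0, 0, -0.8, 0, 0, 0, 1], [0, 0, -1, 0, 0, 0, 1], [0, 0, -1, 0, 0, 0, 1]]]'

```text
time_s: 3.52
tool_pos: [0.484, 0.3028, 0.1742]
tcp_rot: [[0.0, 1.0, 0.005], [1.0, -0.0, 0.003], [0.003, 0.005, -1.0]]
ft_force: [-0.3, 0.4, -0.8]
width: 0.033
grip_force: 30.1
```

Gripped (33 mm wide). Next I'll measure the post, the knob and the held tube accurately.

Run:
```python
from h import *
from scipy.optimize import least_squares
np.set_printoptions(precision=4,suppress=True)
def fit(W,c,r,z0,z1,rr=.02):
    W=W.reshape(-1,3)
    p=W[(W[:,2]>z0)&(W[:,2]<z1)&(np.hypot(W[:,0]-c[0],W[:,1]-c[1])<rr)]
    f=least_squares(lambda q:np.hypot(p[:,0]-q[0],p[:,1]-q[1])-r,c,loss="soft_l1",f_scale=.001)
    return len(p),f.x,np.median(abs(f.fun)), 
D={n:grab(n) for n in("scene","side","wrist")}; save(D["side"],"side1.png")
D["scene0"]=np.load("scene0.npz");D["wrist0"]=np.load("wrist0.npz")
for n,d in D.items():
    W=d["W"]
    for o,a in dict(post=((.506,-.119),.009,.05,.075),knob=((.59,-.101),.012,.07,.09)).items():
        try: print(n,o,fit(W,*a))
        except Exception as e: print(n,o,"none")
    p=W.reshape(-1,3);q=p[(p[:,2]>.0905)&(p[:,2]<.0965)&(np.hypot(p[:,0]-.59,p[:,1]+.101)<.02)]
    if len(q)>10: print(n,"knobtop",cv2.minEnclosingCircle(q[:,:2].astype(np.float32)),np.median(q,0))
s=arm.get_state();print(s["tool_pos"],s["tcp_rot"])
for n in("scene","side"):
  for z0,z1 in((.155,.168),(.195,.208)):
    try: print(n,"tube",z0,fit(D[n]["W"],(.483,.302),.017,z0,z1,.025))
    except Exception as e: print(n,"none")
# rail direction from rail-top points in wrist0
W=D["wrist0"]["W"].reshape(-1,3)
v,u=np.mgrid[:480,:640];im=D["wrist0"]["im"].reshape(-1,3).astype(int)
m=(abs(W[:,2]-.026)<.003)&(im.min(1)>110)&(im.max(1)-im.min(1)<25)&(abs(W[:,0]-.6)<.06)&(W[:,1]<.0)
p=W[m];print(len(p),cv2.fitLine(p[:,:2].astype(np.float32),cv2.DIST_HUBER,0,.01,.01).ravel())
```

```text
scene post (100, array([ 0.5053, -0.1233]), np.float64(0.0006741785794354832))
scene knob (112, array([ 0.588 , -0.1052]), np.float64(0.0006776697758935323))
scene knobtop ((0.5872897505760193, -0.10407494753599167), 0.011847184970974922) [ 0.5865 -0.1034  0.0923]
side post (151, array([ 0.5039, -0.1239]), np.float64(0.0004508241691301394))
side knob (172, array([ 0.5871, -0.1063]), np.float64(0.0005942316302461042))
side knobtop ((0.5864213109016418, -0.10837344825267792), 0.011673200875520706) [ 0.5867 -0.108   0.092 ]
wrist post (0, array([ 0.506, -0.119]), np.float64(nan))
wrist knob (0, array([ 0.59 , -0.101]), np.float64(nan))
scene0 post (96, array([ 0.5053, -0.1232]), np.float64(0.0006522121141184197))
scene0 knob (109, array([ 0.5883, -0.1051]), np.float64(0.0006767826573926827))
scene0 knobtop ((0.5866865515708923, -0.10334058105945587), 0.012050040997564793) [ 0.5868 -0.1033  0.0923]
wrist0 post (0, array([ 0.506, -0.119]), np.float64(nan))
wrist0 knob (322, array([ 0.5882, -0.1054]), np.float64(0.0003306894765936373))
wrist0 knobtop ((0.5882462859153748, -0.10424289107322693), 0.012266661040484905) [ 0.5888 -0.1032  0.0939]
[0.4817 0.3014 0.1705] [[-0.0001  1.     -0.0014]
 [ 1.      0.0001 -0.0009]
 [-0.0009 -0.0014 -1.    ]]
scene tube 0.155 (143, array([0.4845, 0.3018]), np.float64(0.00042390151195000406))
scene tube 0.195 (198, array([0.4781, 0.3013]), np.float64(0.002169689590372729))
side tube 0.155 (106, array([0.4823, 0.3005]), np.float64(0.0010736391862242282))
side tube 0.195 (252, array([0.482 , 0.2984]), np.float64(0.0028796017800363114))
3107 [ 0.2266 -0.974   0.5942 -0.1241]
  return _methods._mean(a, axis=axis, dtype=dtype,
  ret = ret.dtype.type(ret / rcount)
```

View pics/side1.png

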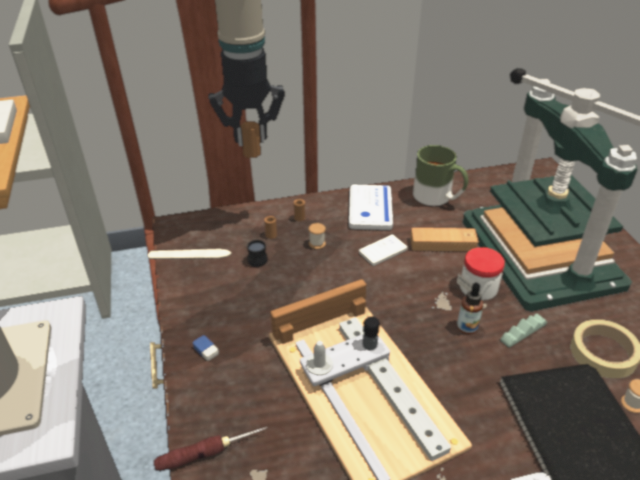

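The side view shows the tube held upright at (252,138), with post (320,355) and knob (371,333) as expected. The measurements give post (0.5045, -0.1235), knob (0.588, -0.1055) and gauge yaw about 12.5°. Carrying the tube over.

play_rows --moves '[[[-0.25, 0, 0, 0, 0, 0, 1], [-0.5, 0.05, 0, 0, 0, 0, 1], [-0.8, 0.1, 0, 0, 0, 0, 1], [-1, 0.147, 0, 0, 0, 0, 1]]]'

```text
time_s: 4.18
tool_pos: [0.5037, 0.149, 0.1698]
tcp_rot: [[0.002, 1.0, -0.003], [1.0, -0.002, -0.002], [-0.002, -0.003, -1.0]]
ft_force: [0.1, 0.5, -0.6]
width: 0.0333
grip_force: 30.1
```

play_rows --moves '[[[-0.3, 0, 0, 0, 0, 0, 1], [-0.6, 0, 0, 0, 0, 0, 1], [-0.8, 0, 0, 0, 0, 0, 1], [-1, 0, 0, 0, 0, 0, 1]]]'

```text
time_s: 4.68
tool_pos: [0.5034, 0.0006, 0.1699]
tcp_rot: [[0.001, 1.0, -0.003], [1.0, -0.001, -0.0], [-0.0, -0.003, -1.0]]
ft_force: [0.9, 0.3, -0.7]
width: 0.0331
grip_force: 30.1
```

play_rows --moves '[[[-0.25, 0, 0, 0, 0, 0, 1], [-0.5, 0, 0, 0, 0, 0, 1], [-0.7, 0, 0, 0, 0, 0, 1], [-0.8, 0, 0, 0, 0, 0, 1], [-0.835, 0, 0, 0, 0, 0, 1], [-0.835, 0, 0, 0, 0, 0, 1], [-0.835, 0, 0, 0, 0, 0, 1]]]'

```text
time_s: 5.55
tool_pos: [0.5046, -0.1219, 0.1712]
tcp_rot: [[-0.002, 1.0, -0.0], [1.0, 0.002, 0.001], [0.001, -0.0, -1.0]]
ft_force: [0.1, 0.1, -1.1]
width: 0.0331
grip_force: 30.1
```

```bash
cat > m.py <<'E'
from h import *
from scipy.optimize import least_squares
np.set_printoptions(precision=4,suppress=True)
def fit(W,c,r,z0,z1,rr=.02):
    W=W.reshape(-1,3)
    p=W[(W[:,2]>z0)&(W[:,2]<z1)&(np.hypot(W[:,0]-c[0],W[:,1]-c[1])<rr)]
    if len(p)<10: return len(p)
    f=least_squares(lambda q:np.hypot(p[:,0]-q[0],p[:,1]-q[1])-r,c,loss="soft_l1",f_scale=.001)
    return len(p),f.x,np.median(abs(f.fun))
E
python3 - <<'E'
from m import *
s=arm.get_state();print(s["tool_pos"],s["tcp_rot"][:,2],s["ft_force"]);x=s["tool_pos"]
for n in("scene","side"):
    d=grab(n);save(d,n+"2.png")
    for a in np.arange(.145,.175,.006): print(n,"tube",a,fit(d["W"],x[:2],.017,a,a+.006,.025))
    print("post",fit(d["W"],(.5045,-.1235),.009,.05,.075))
E
```

```text
[ 0.5046 -0.1219  0.1712] [-0.0002  0.0008 -1.    ] [ 0.1232  0.0693 -1.0776]
scene tube 0.145 (22, array([ 0.5052, -0.1235]), np.float64(0.0006317105246880506))
scene tube 0.151 (58, array([ 0.5048, -0.123 ]), np.float64(0.0006536843345473619))
scene tube 0.157 (53, array([ 0.5049, -0.1231]), np.float64(0.0005500486211302003))
scene tube 0.163 (48, array([ 0.5052, -0.1228]), np.float64(0.0009038921992922493))
scene tube 0.169 (55, array([ 0.505 , -0.1229]), np.float64(0.0012358532978142753))
post (98, array([ 0.5052, -0.1233]), np.float64(0.0006994974908182249))
side tube 0.145 (32, array([ 0.5039, -0.1233]), np.float64(0.0004341783338214344))
side tube 0.151 (72, array([ 0.504 , -0.1236]), np.float64(0.000501218057992631))
side tube 0.157 (81, array([ 0.504 , -0.1235]), np.float64(0.0005046419991823134))
side tube 0.163 (70, array([ 0.5042, -0.1236]), np.float64(0.0004618630166099962))
side tube 0.169 (84, array([ 0.5041, -0.1236]), np.float64(0.0007136950589705857))
post (144, array([ 0.5039, -0.1241]), np.float64(0.0005059023870263978))
```

Tube and post are aligned to about 0.5 mm in both cameras. Lowering.

play_rows --moves '[[[0, 0, 0.15, 0, 0, 0, 1], [0, 0, 0.3, 0, 0, 0, 1], [0, 0, 0.38, 0, 0, 0, 1], [0, 0, 0.44, 0, 0, 0, 1], [0, 0, 0.5, 0, 0, 0, 1], [0, 0, 0.56, 0, 0, 0, 1], [0, 0, 0.62, 0, 0, 0, 1], [0, 0, 0.66, 0, 0, 0, 1], [0, 0, 0.69, 0, 0, 0, 1], [0, 0, 0.69, 0, 0, 0, 1]]]'

```text
time_s: 6.9
tool_pos: [0.5043, -0.1234, 0.0675]
tcp_rot: [[0.0, 1.0, -0.001], [1.0, -0.0, 0.0], [0.0, -0.001, -1.0]]
ft_force: [-0.8, 0.5, -0.7]
width: 0.033
grip_force: 30.1
```

play_rows --moves '[[[0, 0, 0.01, 0, 0, 0, 1], [0, 0, 0.02, 0, 0, 0, 1], [0, 0, 0.025, 0, 0, 0, 1], [0, 0, 0.025, 0, 0, 0, 1]]]'

```text
time_s: 7.4
tool_pos: [0.5048, -0.1235, 0.0656]
tcp_rot: [[0.0, 1.0, 0.001], [1.0, -0.0, -0.0], [-0.0, 0.001, -1.0]]
ft_force: [-2.9, 0.4, 13.6]
width: 0.0331
grip_force: 31.3
```

Contact at the expected height (13.6 N). Releasing, then lifting away.

play_rows --moves '[[[0, 0, -0.01, 0, 0, 0, 0.4], [0, 0, -0.01, 0, 0, 0, 0.4], [0, 0, -0.01, 0, 0, 0, 0.35], [0, 0, -0.01, 0, 0, 0, 0.35], [0, 0, -0.2, 0, 0, 0, 0.35], [0, 0, -0.4, 0, 0, 0, 0.35], [0, 0, -0.6, 0, 0, 0, 0.35], [0, 0, -0.7, 0, 0, 0, 0.35], [0, 0, -0.7, 0, 0, 0, 0.35]]]'

```text
time_s: 8.52
tool_pos: [0.505, -0.1235, 0.1696]
tcp_rot: [[-0.0, 1.0, 0.002], [1.0, 0.0, -0.0], [-0.0, 0.002, -1.0]]
ft_force: [-0.1, -0.5, -0.1]
width: 0.0555
grip_force: 0.0
```

Run:
```python
from m import *
s=arm.get_state();print(s["tool_pos"],s["tcp_rot"][:,2],s["width"])
for n in("scene","side"):
    d=grab(n);W=d["W"].reshape(-1,3)
    for a in (.055,.07,.085): print(n,"tube",a,fit(W,(.5045,-.1235),.017,a,a+.01,.025))
    p=W[np.hypot(W[:,0]-.5045,W[:,1]+.1235)<.02]; p=p[p[:,2]<.12];print("top",np.nanpercentile(p[:,2],[90,95,99]))
    print("knob",fit(W,(.588,-.1055),.012,.07,.09))
    save(d,n+"3.png",cv2.resize(d["image"][260:410,250:450] if n=="side" else d["image"],(800,600)))
```

```text
[ 0.505  -0.1235  0.1696] [ 0.0016 -0.0003 -1.    ] 0.0554747209143418
scene tube 0.055 (77, array([ 0.5048, -0.1245]), np.float64(0.0006598358958082758))
scene tube 0.07 (73, array([ 0.5055, -0.1245]), np.float64(0.0005594208160008066))
scene tube 0.085 (111, array([ 0.5046, -0.1231]), np.float64(0.0013615430222980313))
top [0.1017 0.1028 0.1039]
knob (110, array([ 0.5881, -0.1054]), np.float64(0.0007516081562981714))
side tube 0.055 (99, array([ 0.5037, -0.1251]), np.float64(0.0005388894914169391))
side tube 0.07 (103, array([ 0.5039, -0.125 ]), np.float64(0.0005403545952113523))
side tube 0.085 (182, array([ 0.5036, -0.1263]), np.float64(0.001556447237209893))
top [0.102  0.1028 0.1037]
knob (173, array([ 0.587 , -0.1062]), np.float64(0.0007401906855816296))
```

View pics/side3.png

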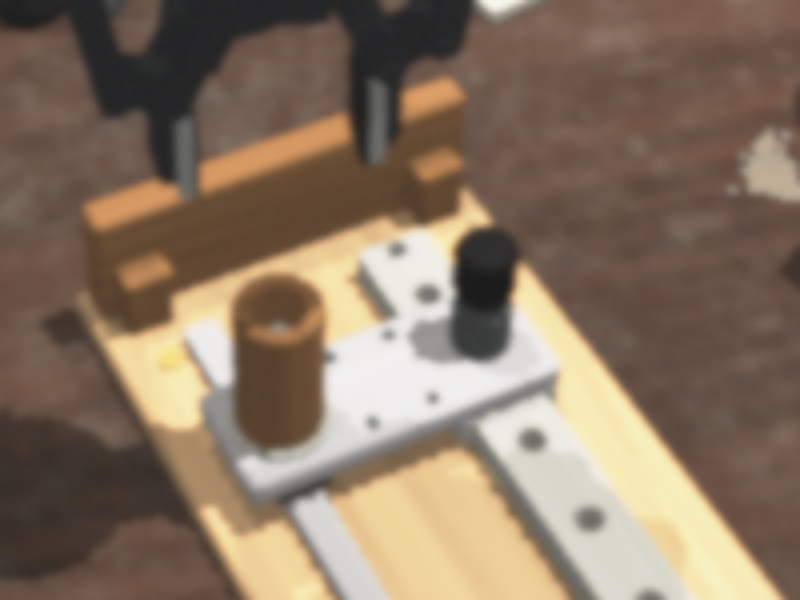

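The tube is seated upright on the shoulder (top at 103 mm, crop 280,290) and released, with the carriage still in its starting hole. Next is the knob: turn 12.5° and shift over it.

play_rows --moves '[[[0.03, 0.15, 0, 0, 0, -0.1, 0.35], [0.06, 0.35, 0, 0, 0, -0.2, 0.35], [0.119, 0.557, 0, 0, 0, -0.278, 0.35], [0.119, 0.557, 0.2, 0, 0, -0.278, 0.35], [0.119, 0.557, 0.4, 0, 0, -0.278, 0.35], [0.119, 0.557, 0.4, 0, 0, -0.278, 0.35]]]' --grip_force 40

```text
time_s: 9.38
tool_pos: [0.5852, -0.1051, 0.1056]
tcp_rot: [[-0.217, 0.976, -0.008], [0.976, 0.217, 0.001], [0.003, -0.007, -1.0]]
ft_force: [-0.4, -0.3, 0.9]
width: 0.0557
grip_force: 0.0
```

play_rows --moves '[[[0, 0, 0.1, 0, 0, 0, 0.35], [0, 0, 0.2, 0, 0, 0, 0.35], [0, 0, 0.285, 0, 0, 0, 0.35], [0, 0, 0.285, 0, 0, 0, 0.35], [0, 0, 0.285, 0, 0, 0, 0.6], [0, 0, 0.285, 0, 0, 0, 1], [0, 0, 0.285, 0, 0, 0, 1], [0, 0, 0.285, 0, 0, 0, 1], [0, 0, 0.285, 0, 0, 0, 1]]]'

```text
time_s: 10.5
tool_pos: [0.5881, -0.1057, 0.067]
tcp_rot: [[-0.217, 0.976, 0.0], [0.976, 0.217, -0.0], [-0.0, 0.0, -1.0]]
ft_force: [-1.9, 0.0, 6.3]
width: 0.0226
grip_force: 39.4
```

play_rows --moves '[[[0, 0, -0.03, 0, 0, 0, 1], [0, 0, -0.06, 0, 0, 0, 1], [0, 0, -0.09, 0, 0, 0, 1], [0, 0, -0.095, 0, 0, 0, 1], [0, 0, -0.095, 0, 0, 0, 1], [0, 0, -0.095, 0, 0, 0, 1]]]'

```text
time_s: 11.25
tool_pos: [0.588, -0.1057, 0.0803]
tcp_rot: [[-0.217, 0.976, -0.0], [0.976, 0.217, -0.0], [-0.0, -0.0, -1.0]]
ft_force: [2.0, -1.6, -11.0]
width: 0.0226
grip_force: 39.7
```

Run:
```python
from m import *
s=arm.get_state();print(s["tool_pos"],s["ft_force"])
d=grab("side");save(d,"side4.png",cv2.resize(d["image"][260:410,250:450],(800,600)))
```

```text
[ 0.588  -0.1057  0.0803] [  2.0157  -1.6097 -11.004 ]
```

View pics/side4.png

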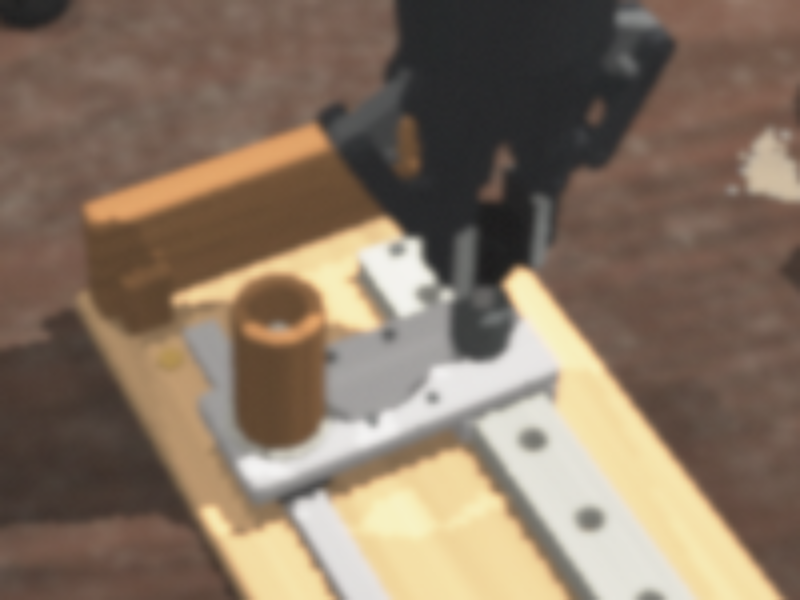

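The gripper closes on the knob at (505,235). The knob is lifted clear of the housing, with about 13 mm of travel and a spring force of about 10 N. Sliding 40 mm along tool -x.

play_rows --moves '[[[-0.04, 0, 0, 0, 0, 0, 1], [-0.08, 0, 0, 0, 0, 0, 1], [-0.13, 0, 0, 0, 0, 0, 1], [-0.18, 0, 0, 0, 0, 0, 1], [-0.22, 0, 0, 0, 0, 0, 1], [-0.25, 0, 0, 0, 0, 0, 1], [-0.267, 0, 0, 0, 0, 0, 1], [-0.267, 0, 0, 0, 0, 0, 1], [-0.267, 0, 0, 0, 0, 0, 1]]]'

```text
time_s: 12.42
tool_pos: [0.5966, -0.1454, 0.0806]
tcp_rot: [[-0.216, 0.976, -0.0], [0.976, 0.216, -0.001], [-0.001, -0.0, -1.0]]
ft_force: [1.6, -0.4, -10.1]
width: 0.0227
grip_force: 39.7
```

Run:
```python
from m import *
s=arm.get_state();print(s["tool_pos"],s["ft_force"],s["width"], np.hypot(*(s["tool_pos"]-[.588,-.1057,0])[:2]))
c=np.array([.5045,-.1245])+.04*np.array([.217,-.976])
for n in("scene","side"):
    d=grab(n);print(n,"tube",fit(d["W"],c,.017,.055,.095,.025),"expected",c)
```

```text
[ 0.5966 -0.1454  0.0806] [  1.5784  -0.4457 -10.0829] 0.02274800439095083 0.04063182444397629
scene tube (323, array([ 0.5137, -0.1641]), np.float64(0.0007601033914380467)) expected [ 0.5132 -0.1635]
side tube (541, array([ 0.5124, -0.1652]), np.float64(0.000657680789960171)) expected [ 0.5132 -0.1635]
```

play_rows --moves '[[[0, 0, 0.02, 0, 0, 0, 1], [0, 0, 0.04, 0, 0, 0, 1], [0, 0, 0.06, 0, 0, 0, 1], [0, 0, 0.08, 0, 0, 0, 1], [0, 0, 0.095, 0, 0, 0, 1], [0, 0, 0.098, 0, 0, 0, 1], [0, 0, 0.098, 0, 0, 0, 1], [0, 0, 0.098, 0, 0, 0, 1]]]'

```text
time_s: 13.52
tool_pos: [0.5967, -0.145, 0.067]
tcp_rot: [[-0.216, 0.976, 0.0], [0.976, 0.216, -0.001], [-0.001, 0.0, -1.0]]
ft_force: [-4.7, -2.4, 6.4]
width: 0.0229
grip_force: 41.3
```

Run:
```python
from m import *
s=arm.get_state();print(s["tool_pos"],s["ft_force"],s["width"],s["grip_force"])
c=np.array([.5132,-.1645])
for n in("scene","side"):
    d=grab(n);W=d["W"].reshape(-1,3);print(n,"tube",fit(W,c,.017,.055,.095,.025))
    p=W[np.hypot(W[:,0]-c[0],W[:,1]-c[1])<.02]; p=p[p[:,2]<.12];print("top",np.nanpercentile(p[:,2],[90,95,99]))
save(d,"side5.png",cv2.resize(d["image"][260:410,250:450],(800,600)))
```

```text
[ 0.5967 -0.145   0.067 ] [-4.6692 -2.4089  6.4201] 0.022867445135685154 41.324336528778076
scene tube (330, array([ 0.5136, -0.1637]), np.float64(0.0007406328764374311))
top [0.1018 0.103  0.1042]
side tube (553, array([ 0.5123, -0.1649]), np.float64(0.000659018862548693))
top [0.102  0.1027 0.1041]
```

View pics/side5.png

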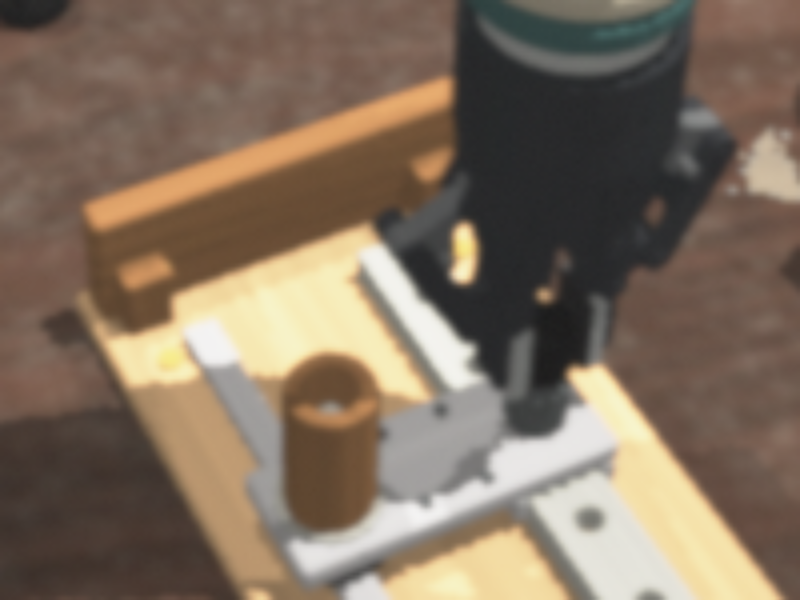

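The carriage has moved one hole (tube foot now at crop 330,520) and the tube is still seated. The knob is back down at its locked height (TCP 0.067, the same as before the pull) and still gripped at 41 N. Handing in.

```bash
python3 -c "
from rig import order
print(order.job_done())"
```

```text
the job is handed in; nothing more can be done
None
```

I handed the job in at about 13.6 s, but the hand-in returned no verdict: by my measurements the tube is fully down on the post and released, the carriage is one hole further from the fence with the pin down, the knob is still gripped at about 41 N, and I saw no sign of anything else being moved.

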